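Dark-field lens check: clip in the lamp, hold the lens over the window

TASK

Get the lens ready for its scratch check: take the lamp rod from its rest and press it down past the two sprung jaws until it sits fully home in both fork clips of the inspection stand, and let go of it. Then pick up the lens by the grip of its suction holder, carry it over the plier rack and whatever else is in the way, and stop with it hovering level about one centimetre above the rim of the stand's black window, centred on the window and with its long side along the window's long side, never letting the lens touch the stand or the plier rack. Finish still holding it there, with the lamp still clipped in and everything else left where it was.

Things in the scene. Friction and masses are not known exactly. Their poses are not given: they have to be found in the camera images.
- lamp_mid (a point): centre of the lamp: loose straight aluminium rod, black ends, 14 mm diameter, 170 mm long, about 70 g; x runs along it. Starts level, its axis 35 mm above the table, in a rest: low grey base with two notched posts 116 mm apart (12 mm thick, tops 42 mm above the table), the rod free between them. Either way round will do
- clip (a point): where lamp_mid must end: midway between the stand's two fork clips, on a seated lamp's axis, 55 mm above the table. Stand axes: lamp lies along y, z up, window towards +x. Forks 10 mm thick, 49 mm either side in y, slot 18 mm wide, its +x side flaring out up to 28 mm above this point; between the forks only the base plate (200 x 160 in y x 12 mm thick, fixed to the table)
- jaw_a (a joint): sprung steel jaw beside the fork, 60 mm to +y of the clip. Its round nose (10 mm above the clip point) reaches over the slot from -x, with a lip leaning out to 31 mm above it. A rod pushed down swings it aside (6 to 12 N for both jaws) and it snaps back over the rod once home. Value 0 shut, grows as it opens (0.02 to 0.15 as the rod passes)
- jaw_b (a joint): the other, equal sprung steel jaw beside the fork, 60 mm to -y of the clip. Its round nose (10 mm above the clip point) reaches over the slot from -x, with a lip leaning out to 31 mm above it. A rod pushed down swings it aside (6 to 12 N for both jaws) and it snaps back over the rod once home. Value 0 shut, grows as it opens (0.02 to 0.15 as the rod passes)
- window (a point): centre of the stand's black window at the height of the top of its raised white rim (30 mm above the table), 105 mm in +x from clip; stand axes. The oblong rim measures 78 mm in y (long side) by 64 mm in x outside, 64 by 50 inside, walls 7 mm, 18 mm tall over the plate
- lens_grip (a point): middle of the upright flat black grip of the suction holder on the lens, 38 mm above the lens's underside. Grip 26 mm in x, 14 in y, from 14 to 58 mm above the underside. Lens: loose, smoke-grey, 56 mm in x, 42 in y, 5 thick, rounded; about 60 g with holder. It starts on the floor (4 mm above the table) of a fixed blue tray, 230 by 170 mm, rim 18 mm tall
- lens_foot (a point): centre of the lens's underside, 38 mm below lens_grip; same axes
- plier_rack: fixed rack of hanging pliers standing across the middle of the table, between the tray and the stand: 300 mm long in x, 45 mm wide in y, 142 mm tall; origin at the centre of its underside
- blank: plain round lens blank, 66 mm in diameter, 7 mm thick, in the tray; origin at the centre of its underside; leave alone
- spray: loose spray bottle, 38 mm in diameter, 115 mm tall; origin at the centre of its underside; leave alone
- screw_jar: loose jar of screws, 50 mm in diameter and 50 mm tall; origin at the centre of its underside; leave alone
- case: loose black spectacle case, 62 by 155 (y) by 42 mm tall; origin at the centre of its underside; leave alone
- driver: screwdriver lying along its x, 150 mm; leave alone
- pliers: pliers lying flat, about 140 mm along its x, 10 mm thick, origin at the joint, handles to +x; leave alone
Not all that is in view belongs to the job. What is shaped like the part that bears lens_grip but purple is not meant.

How it is judged:
By the outcome, as a careful person would: the job done as asked, in the order asked, and still so for the second after the job is handed in, while the arm keeps its last pose, push and grip.
It also fails if it takes over 70 s, if anything falls off the work surface, if the arm or the gripper's body presses on something with over 40 N, if the wrist force passes 120 N, or if a joint passes its speed limit or range.

ROBOT

A 6-joint arm with a two-finger parallel gripper is mounted at the origin on the work surface. World frame = base frame: x ahead of the robot, y to its left, z up, the work surface at z = 0. Lengths are in m, angles in rad, forces in N, time in s.
With the tool pointing down it reaches from about 0.25 to 0.775 m from the base axis. Payload 4 kg.
Tool frame: the origin (TCP) lies midway between the tips of the shut fingers; the grasp point (between the pads) lies 19 mm behind it; z points along the fingers, y is the line along which they close (so a half turn about z gives the same grasp; the last joint's range is limited). The gripper opens to 94 mm and grips with 3 to 60 N. Pads are 16 mm wide; open, the fingers measure 119 mm over their backs; the gripper's body (75 mm by 177 mm) begins 78 mm behind the grasp point.
Start: joints at [-1.392, 0.087, 1.371, -0, 1.684, -0.103], TCP at [0.153, -0.528, 0.206] pointing down, gripper open.
Joint ranges: [-3.1, 3.1], [-0.76, 2.03], [0.27, 2.55], [-1.08, 4.22], [0.17, 2.65], [-2.57, 2.57]. Speed limits (rad/s): [2.79, 2.79, 3.14, 3.14, 3.14, 3.14].

INTERFACE

Orientations are given as a rotation vector (axis times angle).
In Python, from workcell import ctrl, imaging, job, trace gives the robot as it stands.
- The arm moves only by the shell command python3 -m handwheel 'ROWS' [FORCE]. ROWS is a JSON object of lists of equal length, an entry for each row: "linear": the shift along the world's x, y, z in m, a list of three; "spin": the turn about the world's z in rad; "hand": the opening, from 0 (shut) to 1 (fully open). A call has exactly 10 rows; each row shifts and turns the commanded pose from where the row before left it; what a row does not reach is not made up. A row lasts 1/8 s, in which the tool goes at most 62.5 mm and 10.7 degrees, less where a joint would pass 70% of its speed; a pose out of reach is approached as far as the arm can. A call is refused whole if a number of a shift passes 0.0625 or a number of a turn 0.188, either way. A call with a gripper value outside its range is refused whole. The fingers move at their own pace and stop on an object; FORCE is the grip in N (left out, the last holds). Time passes only in rows, so rows that do not move let the fingers close, or fill a call up. It gives the time, the measured TCP pose, the force, the opening and the grip force at its end, in the units of the state.
- ctrl.state(): the state, without advancing time (a new reading comes with each control period).
- imaging.get_image(name): name is "scene" or "top"; returns a dict with "color" (480x640x3 uint8, red, green, blue), "intrinsics" (3x3 intrinsics, pixels), "rvec" (rotation vector, rad) and "tvec" (3), from world to camera coordinates, as OpenCV has them. Camera axes: x right, y down, z forward; pixel columns grow to the right and rows downward; lengths in m; the calibration is good to about 2 mm. A picture is of the moment at which its call begins. There is no depth.
- job.finish_job(): hands the job in; it is judged then, once.
Trained networks look in a picture, given as the dict that the camera call returned (one of the last four; its "shot" number tells which), for a name from the list of things; names that differ only in an ending like _2 or _b are one class to them, and where a whole thing is asked for, a point or a joint stands for the part that bears it (a point fixed in the world has none). Each returns a list of dicts, best first, with "conf" (0 to 1); they miss things now and then, are a little off and sometimes report something else, mostly with a low value. They report only what shows in the picture. A call takes as long as a camera call. They do not tell look-alikes from the thing itself.
- trace(picture, query): "region" (480x640 bool, what is visible of it) and "position" ([column, row] in pixels, amid what is visible of it).
The state is a dict: "t": time; "q": joint angles; "qd": joint speeds; "joint_efforts": joint torques, N m; "ee_pos": TCP position; "eef_rot": TCP orientation; "ft_force": force on the tool from outside, world axes, zero at the start; "wrist_torque": the same for the moment, N m; "gripper_width": opening from 0.0 (shut) to 1.0 (fully open); "gripper_force": force on a finger pad.
Only numpy, scipy, OpenCV 4.12 (cv2) and the standard library are available. Lean on these libraries where they do the work, as an engineer would, in place of code of your own. Each camera call takes 0.05 s, during which the arm holds its last target. There are 200 camera calls.

## Working session

There is one attempt and no reset: what is moved stays moved. The work goes in short steps, Python scripts to look and compute and a shell command to move; the robot and the scene stay as the last step left them, time stands still between calls to the robot, and variables do not carry over. Pictures are saved under pics/ and viewed, at most 10 in all, crops included, and the job is handed in when it is done.

```bash
mkdir -p pics
cat > h.py <<'E'
import numpy as np, cv2
from workcell import ctrl, imaging, job, trace
def cam(p):
    R=cv2.Rodrigues(np.array(p["rvec"],float))[0]; return np.array(p["intrinsics"],float),R,np.array(p["tvec"],float).ravel()
def back(p,uv,z):
    K,R,t=cam(p); uv=np.atleast_2d(np.array(uv,float))
    d=(R.T@np.linalg.inv(K)@np.c_[uv,np.ones(len(uv))].T).T; c=-R.T@t
    return c+d*((z-c[2])/d[:,2])[:,None]
def proj(p,X):
    return cv2.projectPoints(np.atleast_2d(np.array(X,float)),np.array(p["rvec"],float),np.array(p["tvec"],float),np.array(p["intrinsics"],float),None)[0][:,0]
def save(p,n): cv2.imwrite("pics/"+n,p["color"][:,:,::-1])
def rect(reg):
    c=max(cv2.findContours(reg.astype(np.uint8),0,2)[0],key=cv2.contourArea); return cv2.boxPoints(cv2.minAreaRect(c))
E
python3 - <<'E'
from h import *
np.set_printoptions(precision=3,suppress=True)
for n in("scene","top"):
    p=imaging.get_image(n); save(p,n+"0.png"); K,R,t=cam(p); print(n,-R.T@t,R[2],K[0,0])
    for q,z in(("lamp_mid",.035),("jaw_a",.065),("lens_grip",.06),("plier_rack",.142),("blank",.01),("spray",.115),("screw_jar",.05),("case",.042),("driver",.01),("pliers",.01)):
        for r in trace(p,q)[:3]: print(q,round(r["conf"],2),np.round(r["position"]),r["region"].sum(),back(p,r["position"],z)[0,:2],"rect",back(p,rect(r["region"]),z)[:,:2].round(3).tolist() if n=="top" else "")
E
```

```text
scene [ 1.234 -0.172  0.875] [-0.639  0.162 -0.752] 517.2607907819851
lamp_mid 0.87 [298. 256.] 492 [ 0.554 -0.057] rect 
lamp_mid 0.64 [369. 169.] 293 [0.32  0.168] rect 
jaw_a 0.58 [450. 195.] 42 [0.477 0.311] rect 
jaw_a 0.52 [406. 208.] 54 [0.494 0.199] rect 
lens_grip 0.91 [249. 264.] 610 [ 0.575 -0.16 ] rect 
lens_grip 0.7 [179. 251.] 549 [ 0.51  -0.293] rect 
lens_grip 0.63 [251. 215.] 470 [ 0.439 -0.138] rect 
plier_rack 0.78 [366. 253.] 3239 [0.661 0.054] rect 
blank 0.69 [367. 249.] 3346 [0.547 0.098] rect 
blank 0.55 [155. 299.] 788 [ 0.582 -0.354] rect 
spray 0.68 [304. 325.] 708 [ 0.772 -0.086] rect 
screw_jar 0.95 [426. 317.] 654 [0.764 0.149] rect 
screw_jar 0.43 [318. 206.] 347 [0.435 0.013] rect 
case 0.69 [206. 367.] 2969 [ 0.774 -0.263] rect 
driver 0.62 [319. 206.] 321 [0.397 0.025] rect 
pliers 0.79 [366. 173.] 254 [0.307 0.167] rect 
top [ 0.4   -0.023  1.066] [ 0.146  0.003 -0.989] 523.9744550342299
lamp_mid 0.69 [341. 241.] 673 [ 0.544 -0.053] rect [[0.637, -0.031], [0.64, -0.047], [0.46, -0.081], [0.457, -0.065]]
jaw_a 0.63 [211. 265.] 57 [0.499 0.199] rect [
[... 624 characters left out ...]
047], [0.404, 0.063]]
blank 0.59 [488. 222.] 793 [ 0.582 -0.353] rect [[0.615, -0.321], [0.614, -0.383], [0.547, -0.378], [0.549, -0.317]]
spray 0.72 [352. 142.] 451 [ 0.722 -0.075] rect [[0.743, -0.059], [0.742, -0.093], [0.686, -0.091], [0.686, -0.057]]
screw_jar 0.76 [234. 146.] 535 [0.74 0.16] rect [[0.74, 0.191], [0.773, 0.159], [0.733, 0.121], [0.7, 0.153]]
case 0.84 [437. 133.] 2373 [ 0.761 -0.252] rect [[0.727, -0.175], [0.795, -0.18], [0.785, -0.335], [0.717, -0.328]]
driver 0.63 [302. 322.] 647 [0.387 0.03 ] rect [[0.44, 0.044], [0.44, 0.016], [0.289, 0.018], [0.29, 0.046]]
pliers 0.41 [183. 243.] 7720 [0.551 0.269] rect [[0.625, 0.39], [0.667, 0.223], [0.47, 0.17], [0.431, 0.332]]
```

View pics/top0.png

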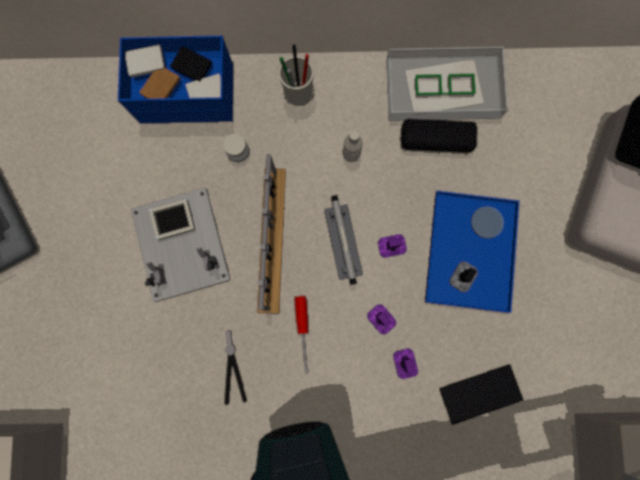

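View pics/scene0.png

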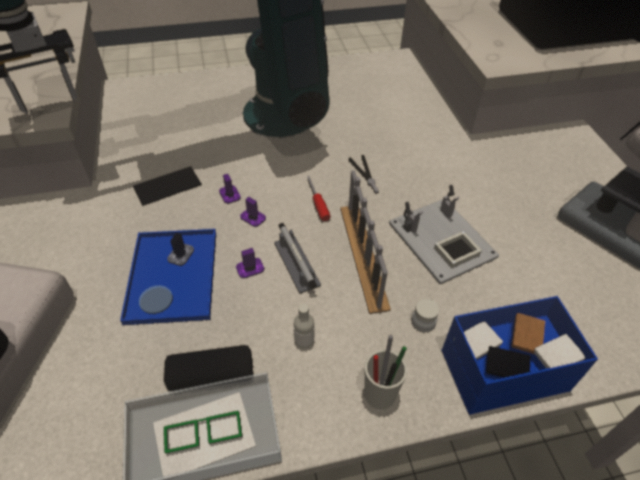

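The top view shows the stand at about (180,245), with its window at (172,218) and jaws at (155,280) and (208,262). The lamp in its rest is at (343,240), the grey lens in the blue tray at (463,275), the rack at (270,240), and the purple decoys at (390,245), (380,320) and (405,362). The scene view shows the same layout. I'll rectify the stand and lens to get finer poses.

```bash
cat > m.py <<'E'
from h import *
np.set_printoptions(precision=4,suppress=True)
p=imaging.get_image("top"); s=imaging.get_image("scene")
def rectify(p,c,z,half=.13,n=400):
    w=np.array([[c[0]+half,c[1]+half,z],[c[0]+half,c[1]-half,z],[c[0]-half,c[1]-half,z],[c[0]-half,c[1]+half,z]])
    H=cv2.getPerspectiveTransform(proj(p,w).astype(np.float32),np.float32([[0,0],[n,0],[n,n],[0,n]]))
    return cv2.warpPerspective(p["color"],H,(n,n),flags=cv2.INTER_CUBIC)
def box(mask,p,z,name):
    r=rect(mask); w=back(p,r,z)[:,:2]; e=[w[1]-w[0],w[2]-w[1]]
    l=max(e,key=np.linalg.norm); print(name,w.mean(0),"sides",[round(np.linalg.norm(a),4) for a in e],"yaw long",np.arctan2(l[1],l[0])%np.pi)
# stand: plate region and dark window hole
for nm,q in(("top",p),("scene",s)):
    g=q["color"].astype(int).sum(2)
    c=proj(q,[[.598,.293,.03]])[0]; m=np.zeros(g.shape,np.uint8); cv2.circle(m,tuple(int(v) for v in c),30 if nm=="top" else 30,1,-1)
    box((g<240)&(m>0),q,.03,nm+" hole(dark)"); b=(g>480)&(m>0); print(b.sum()); box(b,q,.03,nm+" rim(bright)")
    for k in ("lamp_mid",):
        box(trace(q,k)[0]["region"],q,.037,nm+" lamp")
    L=[r for r in trace(q,"lens_grip") if np.linalg.norm(back(q,r["position"],.03)[0,:2]-[.48,-.285])<.04]
    if L: box(L[0]["region"],q,.009,nm+" lens"); 
    gb=q["color"].astype(int); c=proj(q,[[.474,-.283,.05]])[0].astype(int); m=np.zeros(g.shape,np.uint8); cv2.circle(m,tuple(int(v) for v in c),22,1,-1)
    k=(gb.max(2)<60)&(m>0); print(k.sum()); box(k,q,.062 if nm=="top" else .05,nm+" grip dark")
    blue=(gb[:,:,2]-gb[:,:,0]<40)&(m>0); box(blue,q,.009,nm+" lens nonblue")
im=np.hstack([rectify(p,(.55,.28),.03),rectify(p,(.474,-.283),.009,.05)])
cv2.imwrite("pics/rect.png",im[:,:,::-1])
E
python3 m.py
```

```text
top hole(dark) [0.5972 0.2889] sides [np.float64(0.0621), np.float64(0.0472)] yaw long 1.836764267505492
0Traceback (most recent call last):
  File "m.py", line 15, in <module>
    box((g<240)&(m>0),q,.03,nm+" hole(dark)"); b=(g>480)&(m>0); print(b.sum()); box(b,q,.03,nm+" rim(bright)")
                                                                                ~~~^^^^^^^^^^^^^^^^^^^^^^^^^^^
  File "m.py", line 9, in box
    r=rect(mask); w=back(p,r,z)[:,:2]; e=[w[1]-w[0],w[2]-w[1]]
  File "h.py", line 13, in rect
    c=max(cv2.findContours(reg.astype(np.uint8),0,2)[0],key=cv2.contourArea); return cv2.boxPoints(cv2.minAreaRect(c))
ValueError: max() iterable argument is empty
```

```bash
sed -i 's/b=(g>480)&(m>0); print(b.sum()); box(b,q,.03,nm+" rim(bright)")/b=(g>np.percentile(g[m>0],72))\&(m>0); box(b,q,.03,nm+" rim(bright)")/' m.py
sed -i 's/^    r=rect(mask)/    if mask.sum()<5: print(name,"none"); return\n    r=rect(mask)/' m.py; python3 m.py
```

```text
top hole(dark) [0.5972 0.2889] sides [np.float64(0.0621), np.float64(0.0472)] yaw long 1.836764267505492
top rim(bright) [0.6027 0.2874] sides [np.float64(0.0909), np.float64(0.0711)] yaw long 1.8474983485951515
top lamp [ 0.5486 -0.0565] sides [np.float64(0.0174), np.float64(0.1826)] yaw long 0.18140222095192016
top lens [ 0.4714 -0.2975] sides [np.float64(0.0549), np.float64(0.0421)] yaw long 2.5774850881250355
186
top grip dark [ 0.47   -0.2908] sides [np.float64(0.0306), np.float64(0.0268)] yaw long 1.5509847423179004
top lens nonblue [ 0.4712 -0.2972] sides [np.float64(0.0563), np.float64(0.0422)] yaw long 2.556923534002031
scene hole(dark) [0.5997 0.286 ] sides [np.float64(0.0679), np.float64(0.0463)] yaw long 1.8541235101914213
scene rim(bright) [0.5945 0.2886] sides [np.float64(0.0994), np.float64(0.0714)] yaw long 1.8645716197284294
scene lamp [ 0.5504 -0.0584] sides [np.float64(0.021), np.float64(0.1872)] yaw long 0.1670085308242331
scene lens [ 0.4639 -0.3049] sides [np.float64(0.062), np.float64(0.0769)] yaw long 0.5256253134160058
248
scene grip dark [ 0.4836 -0.2972] sides [np.float64(0.0244), np.float64(0.0703)] yaw long 0.12519411846924214
scene lens nonblue [ 0.4251 -0.2969] sides [np.float64(0.1186), np.float64(0.0957)] yaw long 2.6865127850337167
```

View pics/rect.png

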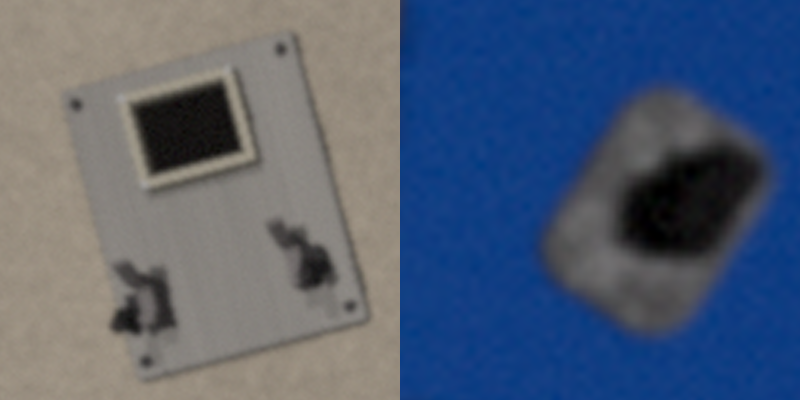

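Run:
```python
from h import *
s=ctrl.state(); R=cv2.Rodrigues(np.array(s["eef_rot"]))[0]; print(R.round(3), np.arctan2(R[1,1],R[0,1]), s["q"], s["ft_force"], s["ee_pos"], s["gripper_width"])
```

```text
[[ 0.961  0.278  0.   ]
 [ 0.278 -0.961 -0.   ]
 [-0.     0.    -1.   ]] -1.289016230826835 [-1.39208474e+00  8.71713698e-02  1.37073263e+00  2.39881446e-06
  1.68360008e+00 -1.03068240e-01] [ 0.88283105  0.27764358 -0.44020954] [ 0.15295005 -0.52830948  0.20550497] 1.0007242494106336
```

```bash
python3 -m handwheel '{"linear":[[0.0396,0.0471,0],[0.0396,0.0471,0],[0.0396,0.0471,0],[0.0396,0.0471,0],[0.0396,0.0471,0],[0.0396,0.0471,0],[0.0396,0.0471,0],[0.0396,0.0471,0],[0.0396,0.0471,0],[0.0396,0.0471,0]],"spin":[-0.0104,-0.0104,-0.0104,-0.0104,-0.0104,-0.0104,-0.0104,-0.0104,-0.0104,-0.0104],"hand":[0.5,0.5,0.5,0.5,0.5,0.5,0.5,0.5,0.5,0.5]}' 40
```

```text
t: 2.75
ee_pos: [0.5501, -0.0556, 0.2057]
eef_rot: [3.129, 0.279, 0.001]
ft_force: [0.5, -1.0, 0.2]
gripper_width: 0.501
gripper_force: 0.0
```

```bash
python3 -m handwheel '{"linear":[[-0.001,-0.001,-0.04],[0,0,-0.04],[0,0,-0.04],[0,0,-0.03],[0,0,-0.02],[0,0,-0.012],[0,0,0],[0,0,0],[0,0,0],[0,0,0]],"spin":[0,0,0,0,0,0,0,0,0,0],"hand":[0.5,0.5,0.5,0.5,0.5,0.5,0.5,0,0,0]}' 40
```

```text
t: 4.0
ee_pos: [0.5485, -0.0585, 0.0244]
eef_rot: [3.129, 0.279, 0.002]
ft_force: [0.1, 0.9, 0.0]
gripper_width: 0.215
gripper_force: 0.0
```

```bash
python3 -m handwheel '{"linear":[[0,0,0],[0,0,0],[0,0,0.005],[0,0,0.01],[0,0,0.02],[0,0,0.03],[0,0,0.04],[0,0,0.04],[0,0,0.03],[0,0,0.005]],"spin":[0,0,0,0,0,0,0,0,0,0],"hand":[0,0,0,0,0,0,0,0,0,0]}' 40
```

```text
t: 5.25
ee_pos: [0.5493, -0.0586, 0.207]
eef_rot: [3.127, 0.279, 0.009]
ft_force: [-0.8, -1.0, -0.1]
gripper_width: 0.137
gripper_force: 40.0
```

```bash
python3 -m handwheel '{"linear":[[-0.0053,0.032,0],[-0.0053,0.032,0],[-0.0053,0.032,0],[-0.0053,0.032,0],[-0.0053,0.032,0],[-0.0053,0.032,0],[-0.0053,0.032,0],[-0.0053,0.032,0],[-0.0053,0.032,0],[-0.0053,0.032,0]],"spin":[0.165,0.165,0.165,0.165,0.165,0.165,0.165,0.165,0.165,0.165],"hand":[0,0,0,0,0,0,0,0,0,0]}' 40
```

```text
t: 6.5
ee_pos: [0.4939, 0.2624, 0.2016]
eef_rot: [-1.911, -2.492, 0.004]
ft_force: [-0.1, 0.2, -0.6]
gripper_width: 0.136
gripper_force: 40.0
```

```bash
python3 -m handwheel '{"linear":[[0,0,0],[0,0,-0.02],[0,0,-0.02],[0,0,-0.02],[0,0,-0.02],[0,0,-0.01],[0,0,0],[0,0,0],[0,0,0],[0,0,0]],"spin":[0,0,0,0,0,0,0,0,0,0],"hand":[0,0,0,0,0,0,0,0,0,0]}' 40
python3 - <<'E'
from h import *
s=ctrl.state(); R=cv2.Rodrigues(np.array(s["eef_rot"]))[0]; print(R.round(4),np.arctan2(R[1,1],R[0,1]),s["ee_pos"])
out=[]
for n in("top","scene"):
    p=imaging.get_image(n)
    for r in trace(p,"lamp_mid")[:2]:
        b=rect(r["region"]); w=back(p,b,s["ee_pos"][2]+.013); print(n,r["conf"],w[:,:2].round(4).tolist(),w.mean(0))
    for r in trace(p,"jaw_a")[:2]: print("jaw",r["conf"],r["position"],back(p,r["position"],.07))
    yh=np.array([-np.sin(.256),np.cos(.256),0]);xh=np.array([np.cos(.256),np.sin(.256),0]);c=np.array([.4964,.2609,.055])
    im=p["color"].copy()
    ctr=proj(p,c)[0].astype(int); x0=max(ctr[0]-80,0); y0=max(ctr[1]-70,0); im=cv2.resize(im[y0:y0+130,x0:x0+133],(400,390),interpolation=cv2.INTER_CUBIC)
    k=400/133
    def pt(X,col): 
        u=(proj(p,X)[0]-[x0,y0])*k; cv2.circle(im,tuple(int(v) for v in u),2,col,-1)
    for a in(-.049,.049):
        pt(c+a*yh+.009*xh,(255,0,0)); pt(c+a*yh-.009*xh,(0,255,0)) 
    for a,b in((-.08,-.16),(.08,-.16)): pass
    for a in(-.039,.039):
        for b in(.073,.137): pt(c+a*yh+b*xh-[0,0,.025],(255,0,255))
    for a in(-.085,.085): pt([s["ee_pos"][0],s["ee_pos"][1],s["ee_pos"][2]+.011]+a*yh,(255,255,0))
    out.append(im)
cv2.imwrite("pics/clip.png",np.hstack(out)[:,:,::-1])
E
```

```text
t: 7.75
ee_pos: [0.4953, 0.2618, 0.1142]
eef_rot: [1.918, 2.487, 0.002]
ft_force: [0.6, -0.6, -0.3]
gripper_width: 0.136
gripper_force: 40.0
[[-2.542e-01  9.672e-01  1.300e-03]
 [ 9.672e-01  2.542e-01  5.000e-04]
 [ 1.000e-04  1.400e-03 -1.000e+00]] 0.25697638789078137 [0.49529592 0.26183379 0.11422979]
top 0.54 [[0.5048, 0.2541], [0.529, 0.1751], [0.5135, 0.17], [0.4894, 0.2489]] [0.50916118 0.2120127  0.12722979]
jaw 0.38 [210.6, 264.1] [[0.49982099 0.19888548 0.07      ]]
scene 0.86 [[0.5099, 0.1719], [0.4885, 0.2564], [0.51, 0.2538], [0.5305, 0.1704]] [0.5097387  0.21311459 0.12722979]
jaw 0.53 [451.9, 192.4] [[0.47461412 0.31467328 0.07      ]]
jaw 0.48 [405.9, 209.0] [[0.50282954 0.19529477 0.07      ]]
```

View pics/clip.png

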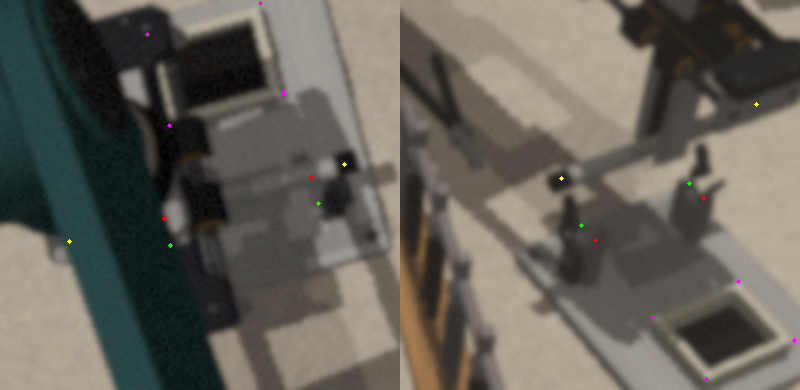

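Yellow markers (predicted rod ends) fall on the black rod ends at (345,163) and (561,178). The purple rim markers agree with the rim to about 1 mm, so I can descend into the forks.

```bash
python3 -m handwheel '{"linear":[[0.001,-0.001,-0.01],[0,0,-0.01],[0,0,-0.007],[0,0,-0.005],[0,0,-0.004],[0,0,0],[0,0,0],[0,0,0],[0,0,0],[0,0,0]],"spin":[0,0,0,0,0,0,0,0,0,0],"hand":[0,0,0,0,0,0,0,0,0,0]}' 60
```

```text
t: 9.3
ee_pos: [0.496, 0.2607, 0.0776]
eef_rot: [1.918, 2.488, 0.0]
ft_force: [-0.6, 0.6, -0.5]
gripper_width: 0.133
gripper_force: 60.0
```

```bash
python3 -m handwheel '{"linear":[[0,0,-0.004],[0,0,-0.003],[0,0,-0.003],[0,0,-0.002],[0,0,0],[0,0,0],[0,0,0],[0,0,0],[0,0,0],[0,0,0]],"spin":[0,0,0,0,0,0,0,0,0,0],"hand":[0,0,0,0,0,0,0,0,0,0]}' 60
```

```text
t: 10.55
ee_pos: [0.4959, 0.2607, 0.0655]
eef_rot: [1.918, 2.488, 0.0]
ft_force: [-0.9, 0.4, -1.0]
gripper_width: 0.136
gripper_force: 60.0
```

```bash
python3 -m handwheel '{"linear":[[0,0,-0.003],[0,0,-0.002],[0,0,-0.002],[0,0,0],[0,0,0],[0,0,0],[0,0,0],[0,0,0],[0,0,0],[0,0,0]],"spin":[0,0,0,0,0,0,0,0,0,0],"hand":[0,0,0,0,0,0,0,0,0,0]}' 60
```

```text
t: 11.8
ee_pos: [0.4981, 0.2613, 0.0597]
eef_rot: [1.917, 2.485, 0.007]
ft_force: [5.4, 2.3, 1.7]
gripper_width: 0.135
gripper_force: 60.0
```

```bash
python3 -m handwheel '{"linear":[[0,0,-0.002],[0,0,-0.002],[0,0,0],[0,0,0],[0,0,0],[0,0,0],[0,0,0],[0,0,0],[0,0,0],[0,0,0]],"spin":[0,0,0,0,0,0,0,0,0,0],"hand":[0,0,0,0,0,0,0,0,0,0]}' 60
```

```text
t: 13.05
ee_pos: [0.4992, 0.2616, 0.0561]
eef_rot: [1.916, 2.484, 0.011]
ft_force: [7.5, 2.0, 1.3]
gripper_width: 0.135
gripper_force: 60.0
```

```bash
python3 -m handwheel '{"linear":[[0,0,-0.002],[0,0,-0.002],[0,0,-0.002],[0,0,0],[0,0,0],[0,0,0],[0,0,0],[0,0,0],[0,0,0],[0,0,0]],"spin":[0,0,0,0,0,0,0,0,0,0],"hand":[0,0,0,0,0,0,0,0,0,0]}' 60
```

```text
t: 14.3
ee_pos: [0.4973, 0.261, 0.0476]
eef_rot: [1.918, 2.486, 0.004]
ft_force: [8.1, 2.0, -3.2]
gripper_width: 0.133
gripper_force: 60.0
```

```bash
python3 -m handwheel '{"linear":[[0,0,-0.002],[0,0,-0.002],[0,0,-0.001],[0,0,0],[0,0,0],[0,0,0],[0,0,0],[0,0,0],[0,0,0],[0,0,0]],"spin":[0,0,0,0,0,0,0,0,0,0],"hand":[0,0,0,0,0,0,0,0,0,0]}' 60
```

```text
t: 15.55
ee_pos: [0.4952, 0.2605, 0.0439]
eef_rot: [-1.918, -2.487, 0.002]
ft_force: [-1.9, -0.3, 5.5]
gripper_width: 0.131
gripper_force: 60.0
```

```bash
python3 -m handwheel '{"linear":[[0,0,-0.002],[0,0,-0.001],[0,0,0],[0,0,0],[0,0,0],[0,0,0],[0,0,0],[0,0,0],[0,0,0],[0,0,0]],"spin":[0,0,0,0,0,0,0,0,0,0],"hand":[0,0,0,0,0,0,0,0,0,0]}' 60
```

```text
t: 16.8
ee_pos: [0.4965, 0.261, 0.0437]
eef_rot: [1.918, 2.487, 0.003]
ft_force: [-2.7, -1.3, 14.0]
gripper_width: 0.133
gripper_force: 60.0
```

```bash
python3 -m handwheel '{"linear":[[0,0,0.003],[0,0,0],[0,0,0],[0,0,0],[0,0,0],[0,0,0.01],[0,0,0.03],[0,0,0.04],[0,0,0.05],[0,0,0.05]],"spin":[0,0,0,0,0,0,0,0,0,0],"hand":[0,0.5,0.5,0.5,0.5,0.5,0.5,0.5,0.5,0.5]}' 20
```

```text
t: 18.05
ee_pos: [0.4958, 0.2606, 0.2259]
eef_rot: [1.918, 2.487, 0.001]
ft_force: [-0.2, 0.6, 0.9]
gripper_width: 0.498
gripper_force: 0.0
```

```bash
python3 -m handwheel '{"linear":[[-0.0025,-0.0558,0],[-0.0025,-0.0558,0],[-0.0025,-0.0558,0],[-0.0025,-0.0558,0],[-0.0025,-0.0558,0],[-0.0025,-0.0558,0],[-0.0025,-0.0558,0],[-0.0025,-0.0558,0],[-0.0025,-0.0558,0],[-0.0025,-0.0558,0]],"spin":[0.0734,0.0734,0.0734,0.0734,0.0734,0.0734,0.0734,0.0734,0.0734,0.0734],"hand":[0.5,0.5,0.5,0.5,0.5,0.5,0.5,0.5,0.5,0.5]}' 20
python3 - <<'E'
from h import *
s=ctrl.state(); R=cv2.Rodrigues(np.array(s["eef_rot"]))[0]; print(np.arctan2(R[1,1],R[0,1]),s["ee_pos"])
out=[]
for n in("top","scene"):
    p=imaging.get_image(n)
    for r in trace(p,"lamp_mid")[:2]:
        w=back(p,rect(r["region"]),.057); print(n,r["conf"],w[:,:2].round(4).tolist(),w.mean(0))
    c=proj(p,[.52,.27,.05])[0].astype(int); y0,x0=max(c[1]-65,0),max(c[0]-67,0)
    out.append(cv2.resize(p["color"][y0:y0+130,x0:x0+133],(400,390),interpolation=cv2.INTER_CUBIC))
cv2.imwrite("pics/lamp.png",np.hstack(out)[:,:,::-1])
E
```

```text
t: 19.3
ee_pos: [0.4707, -0.2992, 0.2246]
eef_rot: [0.894, 3.01, -0.0]
ft_force: [0.8, 0.4, 0.2]
gripper_width: 0.499
gripper_force: 0.0
0.9932904891212568 [ 0.47071866 -0.29919301  0.22462018]
top 0.61 [[0.4811, 0.353], [0.5266, 0.173], [0.511, 0.1687], [0.4656, 0.3483]] [0.49608503 0.26074144 0.057     ]
scene 0.88 [[0.5114, 0.1663], [0.4652, 0.3495], [0.4868, 0.3464], [0.5315, 0.1655]] [0.49871196 0.25692955 0.057     ]
```

View pics/lamp.png

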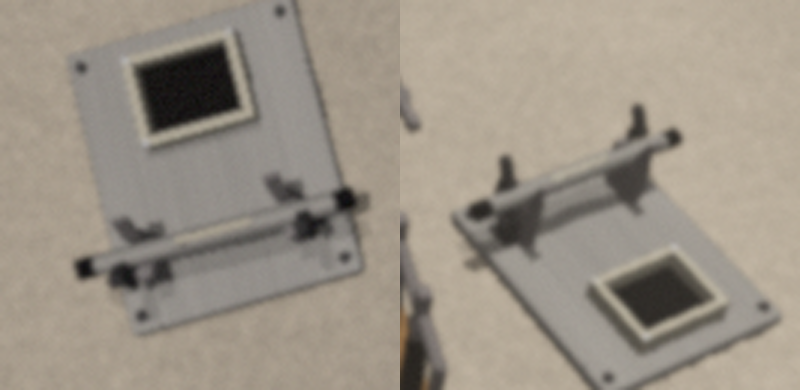

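The lamp lies in both forks in both views, with its ends at (85,268) and (345,198) in the left crop. On to the lens.

```bash
python3 -m handwheel '{"linear":[[0.0005,0.002,-0.04],[0,0,-0.05],[0,0,-0.05],[0,0,-0.03],[0,0,-0.018],[0,0,-0.009],[0,0,0],[0,0,0],[0,0,0],[0,0,0]],"spin":[0,0,0,0,0,0,0,0,0,0],"hand":[0.5,0.5,0.5,0.5,0.5,0.5,0.5,0,0,0]}' 20
```

```text
t: 20.75
ee_pos: [0.4718, -0.2957, 0.0272]
eef_rot: [0.898, 3.009, -0.001]
ft_force: [-0.2, 0.0, -0.9]
gripper_width: 0.216
gripper_force: 0.0
```

```bash
python3 -m handwheel '{"linear":[[0,0,0],[0,0,0],[0,0,0.005],[0,0,0.015],[0,0,0.03],[0,0,0.04],[0,0,0.04],[0,0,0.04],[0,0,0.03],[0,0,0]],"spin":[0,0,0,0,0,0,0,0,0,0],"hand":[0,0,0,0,0,0,0,0,0,0]}' 20
```

```text
t: 22.0
ee_pos: [0.4727, -0.2962, 0.2307]
eef_rot: [0.896, 3.004, -0.004]
ft_force: [-0.2, -0.2, -1.4]
gripper_width: 0.145
gripper_force: 20.0
```

```bash
python3 -m handwheel '{"linear":[[0.006,0.03,0],[0.012,0.057,0],[0.012,0.057,0],[0.012,0.057,0],[0.012,0.057,0],[0.012,0.057,0],[0.012,0.057,0],[0.012,0.057,0],[0.012,0.057,0],[0.012,0.057,0]],"spin":[-0.0735,-0.0735,-0.0735,-0.0735,-0.0735,-0.0735,-0.0735,-0.0735,-0.0735,-0.0735],"hand":[0,0,0,0,0,0,0,0,0,0]}' 20
```

```text
t: 23.25
ee_pos: [0.5848, 0.2494, 0.2244]
eef_rot: [-1.922, -2.483, 0.004]
ft_force: [0.2, -0.0, -0.4]
gripper_width: 0.15
gripper_force: 20.0
```

```bash
python3 -m handwheel '{"linear":[[0.005,0.025,0],[0.006,0.015,0],[0,0,-0.02],[0,0,-0.03],[0,0,-0.03],[0,0,-0.03],[0,0,0],[0,0,0],[0,0,0],[0,0,0]],"spin":[0,0,0,0,0,0,0,0,0,0],"hand":[0,0,0,0,0,0,0,0,0,0]}' 20
python3 - <<'E'
from h import *
s=ctrl.state(); R=cv2.Rodrigues(np.array(s["eef_rot"]))[0]; print(np.arctan2(R[1,1],R[0,1]),s["ee_pos"],R.round(3)[2])
z=s["ee_pos"][2]-.0232
out=[]
for n in("top","scene"):
    p=imaging.get_image(n)
    for r in trace(p,"lens_grip")[:5]:
        w=back(p,rect(r["region"]),z); 
        if np.linalg.norm(w.mean(0)[:2]-[.6,.29])<.08: print(n,r["conf"],w[:,:2].round(4).tolist(),w.mean(0))
    c=proj(p,[.6,.29,.05])[0].astype(int); y0,x0=max(c[1]-65,0),max(c[0]-67,0)
    im=cv2.resize(p["color"][y0:y0+130,x0:x0+133],(400,390),interpolation=cv2.INTER_CUBIC)
    a=.256; xh=np.array([np.cos(a),np.sin(a),0]); yh=np.array([-np.sin(a),np.cos(a),0]); o=np.array([*s["ee_pos"][:2],z])
    for i in(-1,1):
        for j in(-1,1):
            for X,col in((o+i*.021*xh+j*.028*yh,(255,0,0)),(np.array([.598,.2875,.03])+i*.032*xh+j*.039*yh,(255,0,255))):
                u=(proj(p,X)[0]-[x0,y0])*3; cv2.circle(im,tuple(int(v) for v in u),2,col,-1)
    out.append(im)
cv2.imwrite("pics/lens.png",np.hstack(out)[:,:,::-1])
E
```

```text
t: 24.5
ee_pos: [0.5972, 0.2879, 0.1182]
eef_rot: [1.919, 2.486, 0.004]
ft_force: [-0.7, -0.6, -0.4]
gripper_width: 0.149
gripper_force: 20.0
0.25596263882683246 [0.59717622 0.28791106 0.11817719] [ 0.     0.003 -1.   ]
top 0.87 [[0.5792, 0.2923], [0.6246, 0.2885], [0.6204, 0.2574], [0.5751, 0.2613]] [0.59982579 0.27489127 0.09497719]
scene 0.64 [[0.5597, 0.2585], [0.5411, 0.3229], [0.6125, 0.3151], [0.629, 0.2535]] [0.58559799 0.28750705 0.09497719]
```

View pics/lens.png

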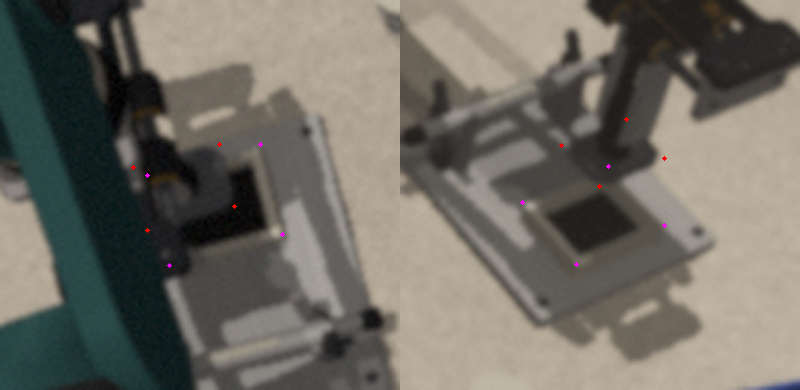

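```bash
python3 -m handwheel '{"linear":[[0.0007,-0.0005,-0.015],[0,0,-0.015],[0,0,-0.01],[0,0,-0.008],[0,0,-0.004],[0,0,-0.0025],[0,0,0],[0,0,0],[0,0,0],[0,0,0]],"spin":[0,0,0,0,0,0,0,0,0,0],"hand":[0,0,0,0,0,0,0,0,0,0]}' 20
python3 - <<'E'
from h import *
s=ctrl.state(); R=cv2.Rodrigues(np.array(s["eef_rot"]))[0]; print(np.arctan2(R[1,1],R[0,1]),s["ee_pos"],s["ft_force"])
out=[]
for n in("top","scene"):
    p=imaging.get_image(n)
    for r in trace(p,"lamp_mid")[:1]: print(n,r["conf"],back(p,rect(r["region"]),.057).mean(0))
    c=proj(p,[.6,.29,.05])[0].astype(int); y0,x0=max(c[1]-65,0),max(c[0]-67,0)
    im=cv2.resize(p["color"][y0:y0+130,x0:x0+133],(400,390),interpolation=cv2.INTER_CUBIC)
    a=.254; xh=np.array([np.cos(a),np.sin(a),0]); yh=np.array([-np.sin(a),np.cos(a),0]); o=np.array([*s["ee_pos"][:2],s["ee_pos"][2]-.0232])
    for i in(-1,1):
        for j in(-1,1):
            for X,col in((o+i*.021*xh+j*.028*yh,(255,0,0)),(np.array([.598,.2875,.03])+i*.032*xh+j*.039*yh,(255,0,255))):
                u=(proj(p,X)[0]-[x0,y0])*3; cv2.circle(im,tuple(int(v) for v in u),2,col,-1)
    out.append(im)
cv2.imwrite("pics/lens2.png",np.hstack(out)[:,:,::-1])
E
```

```text
t: 25.95
ee_pos: [0.5973, 0.2872, 0.0623]
eef_rot: [1.92, 2.487, 0.001]
ft_force: [-0.6, 0.8, -0.2]
gripper_width: 0.145
gripper_force: 20.0
0.2559940756936337 [0.59727085 0.28723326 0.06225354] [-0.64654069  0.82258017 -0.18592124]
top 0.77 [0.50452712 0.22345869 0.057     ]
scene 0.68 [0.50557505 0.23548484 0.057     ]
```

View pics/lens2.png

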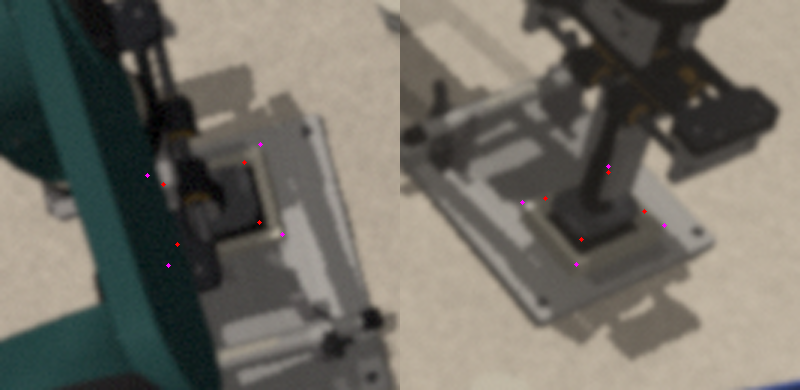

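The lens hovers centred over the window: its left corner (552,205) and right corner (638,212) both lie inside the rim markers. I'll raise it 1 mm, let it settle, then hand in.

```bash
python3 -m handwheel '{"linear":[[0.0004,0,0.001],[0,0,0],[0,0,0],[0,0,0],[0,0,0],[0,0,0],[0,0,0],[0,0,0],[0,0,0],[0,0,0]],"spin":[0,0,0,0,0,0,0,0,0,0],"hand":[0,0,0,0,0,0,0,0,0,0]}' 20 && python3 -c "
from workcell import job; print(job.finish_job())"
```

```text
t: 27.4
ee_pos: [0.5975, 0.2872, 0.063]
eef_rot: [1.92, 2.487, 0.0]
ft_force: [0.1, 0.1, -1.3]
gripper_width: 0.15
gripper_force: 20.0
the job is handed in; nothing more can be done
None
```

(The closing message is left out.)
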